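# Hold the cast lever over its fixture

## Robot

A 6-joint arm with a two-finger parallel gripper is mounted at the origin on the work surface. World frame = base frame: x ahead of the robot, y to its left, z up, the work surface at z = 0. Lengths are in mm, angles in rad, forces in N, time in s.
With the tool pointing down it reaches from about 350 to 725 mm from the base axis. Payload 4.3 kg.
Tool frame: the origin (TCP) lies where the fingers leave the gripper's body, on its centre line; the fingertips stand 73 mm ahead of it and the grasp point (between the pads) lies 54 mm ahead of it (grip_point_offset is the distance from the TCP to the grasp point, in mm); z points along the fingers, y is the line along which they close (so a half turn about z gives the same grasp; the last joint's range is limited). The gripper opens to 85 mm and grips with 20 to 120 N. Pads are 22 mm wide; open, the fingers measure 114 mm over their backs; the gripper's body (76 mm by 85 mm) begins 54 mm behind the grasp point. The pads swing forward as they close: fully open they stand 13 mm farther back than shut.
Start: joints at [1.189, 0.377, 0.081, 1.274, 0, 1.46], TCP at [154.371, 553.921, 303.929] pointing down, gripper open.
Joint ranges: [-2.72, 2.72], [-0.84, 1.66], [-1.02, 1.22], [-1.77, 2.12], [-1.37, 1.28], [-3.14, 3.14]. Speed limits (rad/s): [2.57, 2.57, 3.14, 3.14, 3.14, 3.14].

## Interface

Orientations are given as a 3x3 rotation matrix whose columns are the frame's x, y, z axes.
In Python, from bench import * gives the robot as it stands.
- The arm moves only by the shell command python3 -m creep 'ROWS' [FORCE]. ROWS is JSON, a list of rows, each an object with "offset": the shift along the world's x, y, z in cm, a list of three; "rot": the turn, a rotation vector about the world's x, y, z in rad, a list of three; "claw": the finger opening in cm, from 0 to 8.54. In form: [{"offset": [x, y, z], "rot": [wx, wy, wz], "claw": claw}, ...]. A call has 1 to 20 rows; each row shifts and turns the commanded pose from where the row before left it; what a row does not reach is not made up. A row lasts 1/8 s, in which the tool goes at most 62.5 mm and 10.7 degrees, less where a joint would pass 70% of its speed; a pose out of reach is approached as far as the arm can. A call with a gripper value outside its range is refused whole. The fingers move at their own pace and stop on an object; FORCE is the grip in N (left out, the last holds). Time passes only in rows, so rows that do not move let the fingers close. It gives the time, the measured TCP pose, the force, the opening and the grip force at its end, in the units of the state.
- sense(): the state, without advancing time (a new reading comes with each control period).
- read_camera(name): name is "side" or "top"; returns (picture, depth): 480x640x3 uint8, blue, green, red; 480x640 float32, mm along the optical axis (not along the pixel's ray), 0 where there is no reading.
- camera_info(name): a dict with "camera_matrix" (3x3 intrinsics, pixels), "eye" and "rotation" of the camera in the world. Camera axes: x right, y down, z forward; pixel columns grow to the right and rows downward; lengths in mm; the calibration is good to about 2 mm. A picture is of the moment at which its call begins. camera_info takes no time and is no camera call.
- sign_off(): hands the job in; it is judged then, once.
The state is a dict: "clock": time; "qpos": joint angles; "joint_velocities": joint speeds; "joint_torque": joint torques, N m; "ee_pos": TCP position; "eef_rot": TCP orientation; "ft_force": force on the tool from outside, world axes, zero at the start; "torque": the same for the moment, N m; "gripper_width": finger opening in mm; "finger_force": force on a finger pad.
Only numpy, scipy, OpenCV 4.12 (cv2) and the standard library are available. Lean on these libraries where they do the work, as an engineer would, in place of code of your own. Each camera call takes 0.05 s, during which the arm holds its last target. There are 200 camera calls.

## Task

On the assembly fixture, slide the guard fully back to its end stop so that the upright pin is uncovered, and leave it there. Then pick up the cast lever at its balance point and hold it level over the fixture, ready to be lowered on: hub centred over the pin, small end over the rest block, the hub's underside about 3 cm above the pin's tip, without touching the fixture. Finish while still holding it there steadily (do not put it down), and leave the other things on the bench alone.

Things in the scene. Friction and masses are not known exactly. Their poses are not given: they have to be found in the camera images.
- fixture: Steel fixture fixed to the bench. Origin on the bench under the pin's axis, z up. Base plate 76 (x) by 215 (y) by 12 mm high, y -40 to +175. Upright pin, 14 mm diameter, at x = y = 0 on a 36 mm round seat (top at 18 mm), tip at 50 mm. Rest block at y = +140 mm with two cheeks 30 mm high, 30 mm apart. The guard slides on an aluminium guide 44 mm wide, 20 mm high, from x = 33 to 163 mm.
- guard (a joint): Position of the guard along the fixture's +x axis, m: 0 = its cover plate centred over the pin, 0.070 = its end stop, pin uncovered. Starts between 0 and 0.020. It moves with a light friction of about 2 N and stays where it is left.
- guard_grip (a point): Centre of the top of the guard's black upright grip, 95 mm above the bench, at fixture x = 50 mm + joint value, y = 0. Grip: 24 mm along fixture x, 16 mm across (y), 36 mm tall above the guard's plate (top at 59 mm). The cover plate, 40 by 40 by 5 mm, is centred 50 mm from the grip towards fixture -x; a 30 by 30 mm carriage is under the grip.
- pin_tip (a point): Centre of the pin's tip, 50 mm above the bench; axes as the fixture's.
- rest (a point): Centre of the rest block's floor, 140 mm from the pin along the fixture's +y, 18 mm above the bench. The lever's small end belongs above it.
- lever: Dark cast-steel offset lever lying flat and loose on the bench, 0.3 to 0.53 kg. Origin: centre of the hub's underside, z up; the bar runs along its +y. Hub: 40 mm diameter, 34 mm high, 18 mm bore. Bar: 14 mm wide (x), 14 mm high, 12 to 26 mm above the underside, out to the small end at y = 140 mm, a boss 24 mm diameter, 30 mm high, its underside level with the hub's.
- lever_hub (a point): Centre of the hub's underside (same as the lever's origin).
- lever_tail (a point): Centre of the underside of the small end, 140 mm from the hub's centre along the lever's +y.
- lever_balance (a point): Balance point (centre of mass lengthways), on the bar's centreline 43 mm from the hub's centre towards the small end, 19 mm above the underside (mid-height of the bar).
- screwdriver: Bystander: black-handled screwdriver lying on the bench, 190 mm long; leave alone. Origin under its mid-length, handle towards its -x.
- wrench: Bystander: steel wrench lying on the bench, 150 mm long; leave alone. Origin under its mid-length, its length along x.
- oil_bottle: Bystander: closed white bottle standing upright, 52 mm diameter, 120 mm high; leave alone. Origin: centre of its underside.
- bushing: Bystander: grey ring, 44 mm diameter, 30 mm high, lying flat; leave alone. Origin: centre of its underside.
There are look-alikes about, which are no part of the job. Several things look just like the lever: the one meant starts farthest from the robot's base.

How it is judged:
By the outcome, as a careful person would: the job done as asked, in the order asked, and still so for the second after the job is handed in, while the arm keeps its last pose, push and grip.
It also fails if it takes over 51 s, if anything falls off the work surface, if the arm or the gripper's body presses on something with over 40 N, if the wrist force passes 120 N, or if a joint passes its speed limit or range.

## Working session

There is one attempt and no reset: what is moved stays moved. The work goes in short steps, Python scripts to look and compute and a shell command to move; the robot and the scene stay as the last step left them, time stands still between calls to the robot, and variables do not carry over. Pictures are saved under pics/ and viewed, at most 10 in all, crops included, and the job is handed in when it is done.

```bash
mkdir -p pics; cat > h.py <<'E'
from bench import *
import numpy as np, cv2
def world(name,d):
    i=camera_info(name);K=np.array(i["camera_matrix"]);R=np.array(i["rotation"]);e=np.array(i["eye"])
    v,u=np.mgrid[0:480,0:640]
    p=np.stack([(u-K[0,2])/K[0,0]*d,(v-K[1,2])/K[1,1]*d,d],-1)
    return p@R.T+e
def snap(name,tag):
    im,d=read_camera(name);cv2.imwrite(f"pics/{tag}.png",im);np.save(f"{tag}.npy",d);return im,d
E
python3 - <<'E'
from h import *
for n in("top","side"):
    snap(n,n+"0");i=camera_info(n);print(n,i)
s=sense();print(s)
E
```

```text
top {'camera_matrix': array([[445.46116345,   0.        , 322.64544394],
       [  0.        , 445.46116345, 236.88593633],
       [  0.        ,   0.        ,   1.        ]]), 'eye': array([ 292.31194522,  -13.01138548, 1354.15757966]), 'rotation': array([[-0.0168655 , -0.98529714,  0.17001503],
       [-0.99960548,  0.01279615, -0.0250027 ],
       [ 0.02245955, -0.17036964, -0.98512423]])}
side {'camera_matrix': array([[446.08312309,   0.        , 312.0331736 ],
       [  0.        , 446.08312309, 233.9680796 ],
       [  0.        ,   0.        ,   1.        ]]), 'eye': array([404.52584886, 704.15046431, 750.55508768]), 'rotation': array([[-0.99083636, -0.1006413 ,  0.09008129],
       [-0.13440728,  0.66880193, -0.73118989],
       [ 0.01334136, -0.73659711, -0.67620019]])}
{'clock': 0.1, 'qpos': array([1.18868519e+00, 3.78005062e-01, 7.97918534e-02, 1.27439758e+00,
       1.87557501e-05, 1.46050621e+00]), 'joint_velocities': array([-0.00281082, -0.00302079,  0.00275892, -0.00020358,  0.00159773,
       -0.0013951 ]), 'joint_torque': array([ 9.12149535e-04, -4.64694464e+01,  2.70582175e+01,  1.20597793e-02,
       -1.06080379e-04, -1.11092507e-05]), 'ee_pos': array([154.19826501, 553.48041752, 303.05811809]), 'eef_rot': array([[-9.63283497e-01,  2.68485425e-01, -6.93980868e-04],
       [ 2.68486233e-01,  9.63282062e-01, -1.67661065e-03],
       [ 2.18353800e-04, -1.80137568e-03, -9.99998354e-01]]), 'ft_force': array([ 0.01636935,  0.82170197, -0.46728525]), 'torque': array([0.02053574, 0.04231955, 0.05002825]), 'finger_force': 0.0, 'gripper_width': 85.58170478840567}
```

View pics/top0.png

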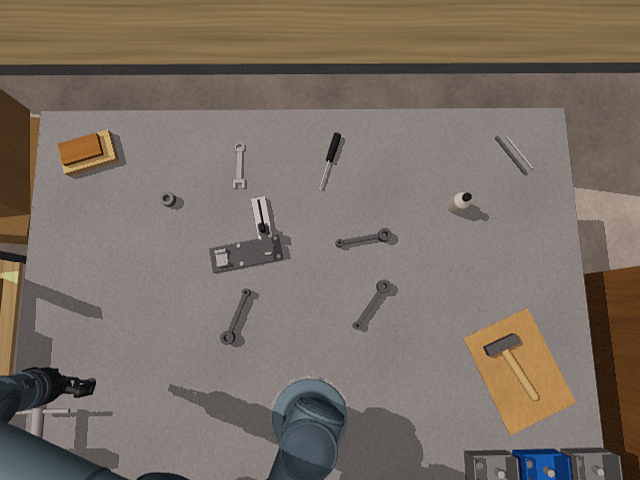

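View pics/side0.png

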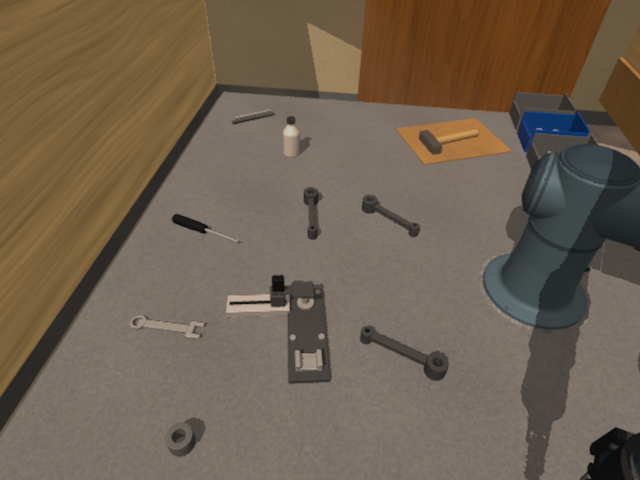

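The top view shows three identical levers: A with hub at (386,236) and tail at (340,244), B with hub at (384,287) and tail at (357,325), and C with hub at (228,338) and tail at (247,293). The base is at about (310,420), so A is farthest from it and is the one meant. In the side view A's hub is at (311,194) and its tail at (312,232). The fixture's rest is at (221,257), with the guard's grip at about (263,228).

```bash
cat > m.py <<'E'
from h import *
a=cv2.imread("pics/top0.png")[185:285,195:415];b=cv2.imread("pics/side0.png")[175:395,215:435]
c=np.vstack([cv2.resize(a,(660,300),interpolation=3),np.hstack([cv2.resize(b,(290,290),interpolation=3),np.zeros((290,370,3),np.uint8)])])
cv2.imwrite("pics/crop0.png",c)
for n in("top","side"):
    P=world(n,np.load(n+"0.npy")).reshape(-1,3);d=np.load(n+"0.npy").ravel()
    P=P[(d>0)]
    im=cv2.imread(f"pics/{n}0.png")
    # coarse lever location from pixels
    W=world(n,np.load(n+"0.npy"))
    px={"top":[("A",386,229),("Atail",340,244),("B",384,282),("C",228,333),("rest",221,258),("grip",264,229)],"side":[("A",311,190),("Atail",312,230),("B",370,198),("C",435,355),("rest",308,360),("grip",278,278)]}[n]
    for t,u,v in px: print(n,t,W[v,u].round(1), np.hypot(*W[v,u][:2]).round())
E
python3 m.py
```

```text
top A [ 542.6 -239.4   30.1] 593.0
top Atail [497.8 -98.3  33.9] 507.0
top B [ 381.9 -225.8   36.4] 444.0
top C [242.2 231.1  35.9] 335.0
top rest [462.5 259.7  17.7] 530.0
top grip [534.3 122.7  97.2] 548.0
side A [ 526.4 -245.3   31.3] 581.0
side Atail [502.7 -90.5  28.6] 511.0
side B [ 368.8 -233.9   31.6] 437.0
side C [232.2 223.4  35.8] 322.0
side rest [462.9 256.7  19. ] 529.0
side grip [540.4 132.6  96.1] 556.0
```

View pics/crop0.png

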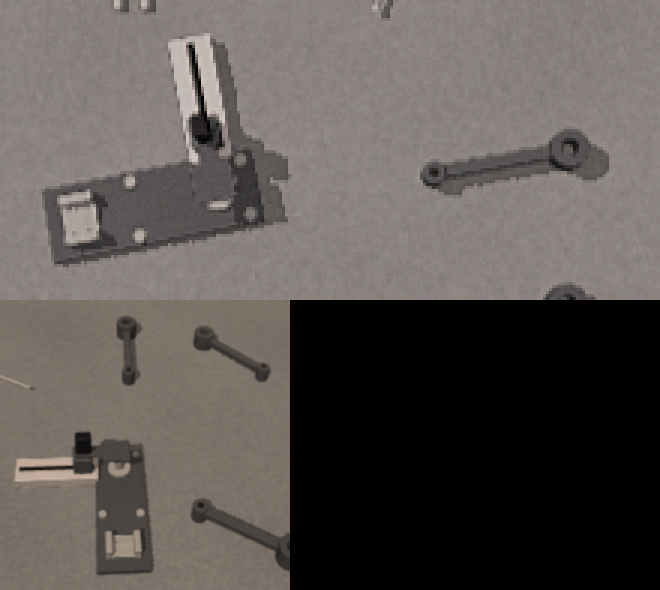

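The enlarged crop confirms lever A (hub radius 593 mm, against 444 for B and 335 for C). Hub A's top is at top-camera pixel (385,234) and its tail at (339,243). Next I fit the lever and fixture from both views.

```bash
cat > m2.py <<'E'
from h import *
import sys
from scipy.optimize import least_squares
tag=sys.argv[1] if len(sys.argv)>1 else "0"
def cloud(n):
    d=np.load(n+tag+".npy");W=world(n,d);return W[d>0]
for n in("top","side"):
    P=cloud(n)
    g=P[(P[:,0]>350)&(P[:,0]<650)&(P[:,1]>-300)&(P[:,1]<0)&(abs(P[:,2])<4)];print(n,"bench z",g[:,2].mean().round(2))
    L=P[(P[:,0]>440)&(P[:,0]<600)&(P[:,1]>-290)&(P[:,1]<-60)]
    T=L[L[:,2]>22]
    r=cv2.minAreaRect(T[:,:2].astype(np.float32));print(" lever rect",np.round(r[0],1),np.round(r[1],1),round(r[2],1),"n",len(T))
    B=L[(L[:,2]>21)]
    hub=B[(np.hypot(B[:,0]-533,B[:,1]+238)<30)&(B[:,2]>30)];tl=B[(np.hypot(B[:,0]-502,B[:,1]+98)<17)&(B[:,2]>27)]
    for t,c in(("hub",hub),("tail",tl)):
        (q,rad)=cv2.minEnclosingCircle(c[:,:2].astype(np.float32));print(" ",t,np.round(q,1),round(rad,1),"mean",c.mean(0).round(1),"zmed",np.median(c[:,2]).round(1),len(c))
    bar=B[(B[:,1]>-215)&(B[:,1]<-118)];vx,vy,x0,y0=cv2.fitLine(bar[:,:2].astype(np.float32),cv2.DIST_HUBER,0,.01,.01).ravel();print("  bar",vx,vy,x0,y0,"z",np.median(bar[:,2]),len(bar))
    F=P[(P[:,0]>380)&(P[:,0]<540)&(P[:,1]>50)&(P[:,1]<320)]
    pl=F[(F[:,2]>8)&(F[:,2]<16)]
    r=cv2.minAreaRect(pl[:,:2].astype(np.float32));print(" plate",np.round(r[0],1),np.round(r[1],1),round(r[2],1));print(cv2.boxPoints(r).round(1).tolist())
    G=P[(P[:,0]>450)&(P[:,0]<700)&(P[:,1]>60)&(P[:,1]<200)]
    gt=G[(G[:,2]>88)&(G[:,2]<102)];print(" grip top",gt.mean(0).round(1),len(gt))
    r=cv2.minAreaRect(gt[:,:2].astype(np.float32));print(r)
    gd=G[(G[:,2]>16)&(G[:,2]<24)&(G[:,0]>500)];print(" guide",cv2.minAreaRect(gd[:,:2].astype(np.float32)))
def proj(n,u,v,z):
    i=camera_info(n);K=i["camera_matrix"];r=i["rotation"]@np.linalg.solve(K,[u,v,1]);e=i["eye"];return (e+r*(z-e[2])/r[2]).round(1)
print("rays top hub/tail",proj("top",385,234.3,34),proj("top",339,242.7,30))
E
python3 m2.py
```

```text
top bench z 0.34
 lever rect [ 514.6 -170. ] [ 39.4 170.5] 13.2 n 333
  hub [ 528.5 -234. ] 20.0 mean [ 529.  -233.5   34.6] zmed 34.7 103
  tail [503.9 -99.5] 14.4 mean [505.6 -97.3  31.1] zmed 31.3 51
  bar 0.18494853 -0.9827482 517.4904 -167.76047 z 26.45906724981046 153
 plate [451.7 183.4] [142.7 248.8] 8.3
[[363.20001220703125, 296.20001220703125], [399.0, 50.0], [540.2000122070312, 70.5], [504.3999938964844, 316.70001220703125]]
 grip top [543.7 131.3  94.5] 47
((544.1675415039062, 131.36248779296875), (24.639068603515625, 15.673686981201172), 12.662519454956055)
 guide ((576.8812866210938, 146.58956909179688), (151.200439453125, 106.47041320800781), 1.6898226737976074)
side bench z 2.02
 lever rect [ 515.  -168.7] [ 37.3 172. ] 8.5 n 386
  hub [ 524.5 -233.8] 20.3 mean [ 524.5 -232.4   35.2] zmed 35.6 121
  tail [ 503.1 -100. ] 15.3 mean [502.2 -95.8  31.8] zmed 31.7 68
  bar 0.17167065 -0.9851544 513.922 -166.36713 z 27.86806165894052 138
 plate [484.6 188.5] [ 95.4 217.9] 10.6
[[417.70001220703125, 286.8999938964844], [457.79998779296875, 72.69999694824219], [551.5999755859375, 90.19999694824219], [511.5, 304.3999938964844]]
 grip top [540.5 133.4  94.6] 106
((540.70849609375, 132.10101318359375), (23.848255157470703, 15.969666481018066), 12.109403610229492)
 guide ((575.61328125, 149.86993408203125), (93.62004089355469, 150.41603088378906), 89.22859191894531)
rays top hub/tail [ 525.6 -235.1   34. ] [502.4 -95.6  30. ]
```

```bash
cat > m3.py <<'E'
from h import *
import sys
from scipy.optimize import minimize
from scipy.ndimage import distance_transform_edt
for n in("top","side"):
    im=cv2.imread(f"pics/{n}0.png");d=cv2.medianBlur(np.load(n+"0.npy"),5)
    W=world(n,d);g=cv2.cvtColor(im,cv2.COLOR_BGR2GRAY)
    roi=(W[...,0]>400)&(W[...,0]<720)&(W[...,1]>50)&(W[...,1]<330)
    # plate: dark & raised
    m=(roi&(W[...,2]>7)&(W[...,2]<16)&(g<95)&(W[...,0]<540)).astype(np.uint8)
    m=cv2.morphologyEx(m,cv2.MORPH_OPEN,np.ones((3,3)))
    nl,l,st,_=cv2.connectedComponentsWithStats(m);m=(l==1+st[1:,4].argmax())
    # guide: bright
    b=(roi&(g>150)&(W[...,0]>505)).astype(np.uint8);nl,l,st,_=cv2.connectedComponentsWithStats(b);b=(l==1+st[1:,4].argmax())
    i=camera_info(n);K=i["camera_matrix"]
    def proj(mask,z):
        v,u=np.nonzero(mask);r=np.c_[(u-K[0,2])/K[0,0],(v-K[1,2])/K[1,1],np.ones(len(u))]@i["rotation"].T
        return (i["eye"]+r*((z-i["eye"][2])/r[:,2:]))[:,:2].astype(np.float32)
    for t,q,z in(("plate",m,12),("guide",b,20)):
        Q=proj(q,z);r=cv2.minAreaRect(Q);print(n,t,np.round(r[0],1),np.round(r[1],1),round(r[2],2),len(Q))
        bx=cv2.boxPoints(r);print(bx.round(1).tolist())
        if t=="plate": W2=im.copy();W2[q]=(0,0,255)
        else: W2[q]=(0,255,0)
    # rest cheeks/floor bright
    rb=(roi&(g>140)&(W[...,1]>225)&(W[...,0]<500)).astype(np.uint8);nl,l,st,_=cv2.connectedComponentsWithStats(rb);rb=l==1+st[1:,4].argmax();W2[rb]=(255,0,0)
    print(" restblob",W[rb].mean(0).round(1),cv2.minAreaRect(W[rb][:,:2].astype(np.float32)))
    cv2.imwrite(f"pics/seg_{n}.png",W2)
a=cv2.imread("pics/seg_top.png")[185:285,195:295];b=cv2.imread("pics/seg_side.png")[265:395,215:345]
cv2.imwrite("pics/seg.png",np.hstack([cv2.resize(x,(400,400),interpolation=0) for x in(a,b)]))
E
python3 m3.py
```

```text
top plate [477.2 186.4] [ 74.1 214. ] 10.62 1136
[[421.1000061035156, 284.79998779296875], [460.6000061035156, 74.4000015258789], [533.4000244140625, 88.0999984741211], [493.8999938964844, 298.3999938964844]]
top guide [587.1 140.2] [127.8  42.7] 10.71 332
[[520.4000244140625, 149.39999389648438], [528.2999877929688, 107.4000015258789], [653.9000244140625, 131.10000610351562], [646.0, 173.10000610351562]]
 restblob [458.9 258.   20.8] ((458.5065002441406, 258.4725341796875), (35.58514404296875, 32.930320739746094), 5.550479412078857)
side plate [474.2 191.5] [ 76.1 209.3] 10.65 2441
[[417.3999938964844, 287.29998779296875], [456.1000061035156, 81.5999984741211], [530.9000244140625, 95.69999694824219], [492.20001220703125, 301.29998779296875]]
side guide [585.4 139.1] [126.3  45.1] 10.68 625
[[519.2000122070312, 149.5], [527.5, 105.19999694824219], [651.5999755859375, 128.60000610351562], [643.2999877929688, 172.89999389648438]]
 restblob [460.5 259.2  19.7] ((460.6236572265625, 258.1142883300781), (25.612390518188477, 28.65484046936035), 7.158262252807617)
```

View pics/seg.png

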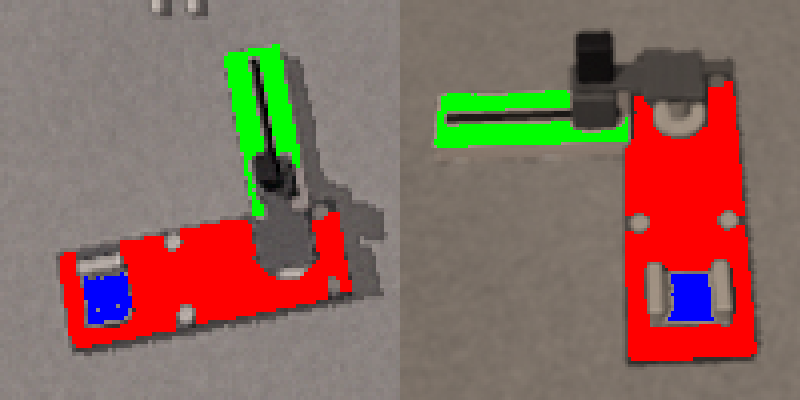

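Both views give clean fits. The fixture's yaw is 10.65°, the pin is at about (490,121), the grip top at about (542,132, 95), and the guard's joint at about 3 mm. The lever's yaw is about 10° and its balance point is at about (519.5,-192). One tool yaw, closing along fixture x, serves both grasps. I start by moving over the guard's grip.

```bash
python3 -m creep '[{"offset":[2.77,-3.01,0],"rot":[0,0,-0.0795],"claw":8.5},{"offset":[2.77,-3.01,0],"rot":[0,0,-0.0795],"claw":8.5},{"offset":[2.77,-3.01,0],"rot":[0,0,-0.0795],"claw":8.5},{"offset":[2.77,-3.01,0],"rot":[0,0,-0.0795],"claw":8.5},{"offset":[2.77,-3.01,0],"rot":[0,0,-0.0795],"claw":8.5},{"offset":[2.77,-3.01,0],"rot":[0,0,-0.0795],"claw":8.5},{"offset":[2.77,-3.01,0],"rot":[0,0,-0.0795],"claw":8.5},{"offset":[2.77,-3.01,0],"rot":[0,0,-0.0795],"claw":8.5},{"offset":[2.77,-3.01,0],"rot":[0,0,-0.0795],"claw":8.5},{"offset":[2.77,-3.01,0],"rot":[0,0,-0.0795],"claw":8.5},{"offset":[2.77,-3.01,0],"rot":[0,0,-0.0795],"claw":8.5},{"offset":[2.77,-3.01,0],"rot":[0,0,-0.0795],"claw":8.5},{"offset":[2.77,-3.01,0],"rot":[0,0,-0.0795],"claw":8.5},{"offset":[2.77,-3.01,0],"rot":[0,0,-0.0795],"claw":8.5},{"offset":[0,0,0],"rot":[0,0,0],"claw":8.5},{"offset":[0,0,0],"rot":[0,0,0],"claw":8.5}]' 20
```

```text
clock: 2.1
ee_pos: [541.6, 132.6, 303.4]
eef_rot: [[-0.185, 0.983, -0.001], [0.983, 0.185, 0.0], [0.001, -0.001, -1.0]]
ft_force: [-0.4, 0.2, 0.7]
gripper_width: 85.2
finger_force: 0.0
```

```bash
python3 -m creep '[{"offset":[0,0,-4.2],"rot":[0,0,0],"claw":8.5},{"offset":[0,0,-4.2],"rot":[0,0,0],"claw":8.5},{"offset":[0,0,-4.2],"rot":[0,0,0],"claw":8.5},{"offset":[0,0,-2],"rot":[0,0,0],"claw":8.5},{"offset":[0,0,-2],"rot":[0,0,0],"claw":8.5},{"offset":[0,0,0],"rot":[0,0,0],"claw":8.5}]' && python3 -m creep '[{"offset":[0,0,0],"rot":[0,0,0],"claw":5},{"offset":[0,0,0],"rot":[0,0,0],"claw":3.5},{"offset":[0,0,0],"rot":[0,0,0],"claw":2},{"offset":[0,0,0],"rot":[0,0,0],"claw":2},{"offset":[0,0,0],"rot":[0,0,0],"claw":2},{"offset":[0,0,0],"rot":[0,0,0],"claw":2}]' 20
```

```text
clock: 2.85
ee_pos: [539.8, 133.4, 136.5]
eef_rot: [[-0.187, 0.982, -0.004], [0.982, 0.187, -0.0], [0.0, -0.004, -1.0]]
ft_force: [0.8, -0.3, 0.1]
gripper_width: 85.4
finger_force: 0.0
clock: 3.6
ee_pos: [542.6, 132.6, 138.7]
eef_rot: [[-0.185, 0.983, 0.001], [0.983, 0.185, 0.0], [0.0, 0.001, -1.0]]
ft_force: [-0.4, -0.1, 6.5]
gripper_width: 23.5
finger_force: 25.2
```

```bash
python3 -m creep '[{"offset":[0.49,0.092,0],"rot":[0,0,0],"claw":2},{"offset":[0.49,0.092,0],"rot":[0,0,0],"claw":2},{"offset":[0.49,0.092,0],"rot":[0,0,0],"claw":2},{"offset":[0.49,0.092,0],"rot":[0,0,0],"claw":2},{"offset":[0.49,0.092,0],"rot":[0,0,0],"claw":2},{"offset":[0.49,0.092,0],"rot":[0,0,0],"claw":2},{"offset":[0.49,0.092,0],"rot":[0,0,0],"claw":2},{"offset":[0.49,0.092,0],"rot":[0,0,0],"claw":2},{"offset":[0.49,0.092,0],"rot":[0,0,0],"claw":2},{"offset":[0.49,0.092,0],"rot":[0,0,0],"claw":2},{"offset":[0.49,0.092,0],"rot":[0,0,0],"claw":2},{"offset":[0.49,0.092,0],"rot":[0,0,0],"claw":2},{"offset":[0,0,0],"rot":[0,0,0],"claw":2}]'; python3 -m creep '[{"offset":[0.1,0.02,0],"rot":[0,0,0],"claw":2},{"offset":[0.1,0.02,0],"rot":[0,0,0],"claw":2},{"offset":[0,0,0],"rot":[0,0,0],"claw":2}]'; python3 -m creep '[{"offset":[0.1,0.02,0],"rot":[0,0,0],"claw":2},{"offset":[0.1,0.02,0],"rot":[0,0,0],"claw":2},{"offset":[0,0,0],"rot":[0,0,0],"claw":2}]'
```

```text
clock: 5.22
ee_pos: [601.7, 143.8, 138.7]
eef_rot: [[-0.185, 0.983, 0.002], [0.983, 0.185, 0.001], [0.0, 0.002, -1.0]]
ft_force: [0.4, 0.8, 4.7]
gripper_width: 23.8
finger_force: 25.1
clock: 5.6
ee_pos: [603.1, 144.0, 138.7]
eef_rot: [[-0.185, 0.983, 0.001], [0.983, 0.185, 0.0], [0.0, 0.001, -1.0]]
ft_force: [-1.5, -0.5, 5.6]
gripper_width: 23.2
finger_force: 25.3
clock: 5.98
ee_pos: [605.1, 144.4, 138.7]
eef_rot: [[-0.185, 0.983, 0.001], [0.983, 0.185, 0.0], [0.0, 0.001, -1.0]]
ft_force: [-1.9, 0.7, 6.3]
gripper_width: 23.7
finger_force: 25.3
```

```bash
python3 -m creep '[{"offset":[0.1,0.02,0],"rot":[0,0,0],"claw":2},{"offset":[0.1,0.02,0],"rot":[0,0,0],"claw":2},{"offset":[0,0,0],"rot":[0,0,0],"claw":2}]'; python3 -m creep '[{"offset":[0.1,0.02,0],"rot":[0,0,0],"claw":2},{"offset":[0.1,0.02,0],"rot":[0,0,0],"claw":2},{"offset":[0,0,0],"rot":[0,0,0],"claw":2}]'; python3 -m creep '[{"offset":[0.1,0.02,0],"rot":[0,0,0],"claw":2},{"offset":[0.1,0.02,0],"rot":[0,0,0],"claw":2},{"offset":[0,0,0],"rot":[0,0,0],"claw":2}]'
```

```text
clock: 6.35
ee_pos: [607.1, 144.8, 138.7]
eef_rot: [[-0.185, 0.983, 0.001], [0.983, 0.185, 0.0], [0.0, 0.001, -1.0]]
ft_force: [-1.4, 1.1, 6.1]
gripper_width: 23.3
finger_force: 25.3
clock: 6.72
ee_pos: [607.7, 144.9, 138.6]
eef_rot: [[-0.185, 0.983, -0.002], [0.983, 0.185, -0.0], [-0.0, -0.002, -1.0]]
ft_force: [-6.3, -0.6, 9.0]
gripper_width: 23.2
finger_force: 25.7
clock: 7.1
ee_pos: [608.0, 145.0, 138.6]
eef_rot: [[-0.185, 0.983, -0.006], [0.983, 0.185, -0.001], [-0.0, -0.006, -1.0]]
ft_force: [-11.0, -2.6, 13.5]
gripper_width: 23.8
finger_force: 26.3
```

The stop was reached at a TCP x of about 607.7, where the reaction force builds up. I release, rise, and move over the lever's balance point at (519.5,-192).

```bash
python3 -m creep '[{"offset":[0,0,0],"rot":[0,0,0],"claw":4.5},{"offset":[0,0,0],"rot":[0,0,0],"claw":5.5},{"offset":[0,0,0],"rot":[0,0,0],"claw":5.5},{"offset":[0,0,1],"rot":[0,0,0],"claw":5.5},{"offset":[0,0,3.5],"rot":[0,0,0],"claw":5.5},{"offset":[0,0,3.5],"rot":[0,0,0],"claw":5.5},{"offset":[-0.88,-3.37,2],"rot":[0,0,0],"claw":5.5},{"offset":[-0.88,-3.37,0],"rot":[0,0,0],"claw":5.5},{"offset":[-0.88,-3.37,0],"rot":[0,0,0],"claw":5.5},{"offset":[-0.88,-3.37,0],"rot":[0,0,0],"claw":5.5},{"offset":[-0.88,-3.37,0],"rot":[0,0,0],"claw":5.5},{"offset":[-0.88,-3.37,0],"rot":[0,0,0],"claw":5.5},{"offset":[-0.88,-3.37,0],"rot":[0,0,0],"claw":5.5},{"offset":[-0.88,-3.37,0],"rot":[0,0,0],"claw":5.5},{"offset":[-0.88,-3.37,0],"rot":[0,0,0],"claw":5.5},{"offset":[-0.88,-3.37,0],"rot":[0,0,-0.01],"claw":5.5},{"offset":[0,0,0],"rot":[0,0,0],"claw":5.5},{"offset":[0,0,0],"rot":[0,0,0],"claw":5.5}]'
cat > look.py <<'E'
from h import *
import sys
t=sys.argv[1]
for n in("top","side"): snap(n,n+t)
a=cv2.imread(f"pics/top{t}.png")[185:285,195:415];b=cv2.imread(f"pics/side{t}.png")[165:395,215:435]
cv2.imwrite(f"pics/look{t}.png",np.vstack([cv2.resize(a,(660,300),interpolation=3),np.hstack([cv2.resize(b,(287,300),interpolation=3),np.zeros((300,373,3),np.uint8)])]))
s=sense();print(s["clock"],s["ee_pos"],s["eef_rot"][:,1])
E
python3 look.py 1
```

```text
clock: 9.35
ee_pos: [523.1, -191.2, 238.4]
eef_rot: [[-0.175, 0.985, 0.001], [0.985, 0.175, 0.0], [0.0, 0.001, -1.0]]
ft_force: [0.5, 1.1, 0.7]
gripper_width: 55.0
finger_force: 0.0
9.45 [ 523.23828194 -190.58561234  238.17164368] [9.84337533e-01 1.76293636e-01 4.18880657e-04]
```

View pics/look1.png

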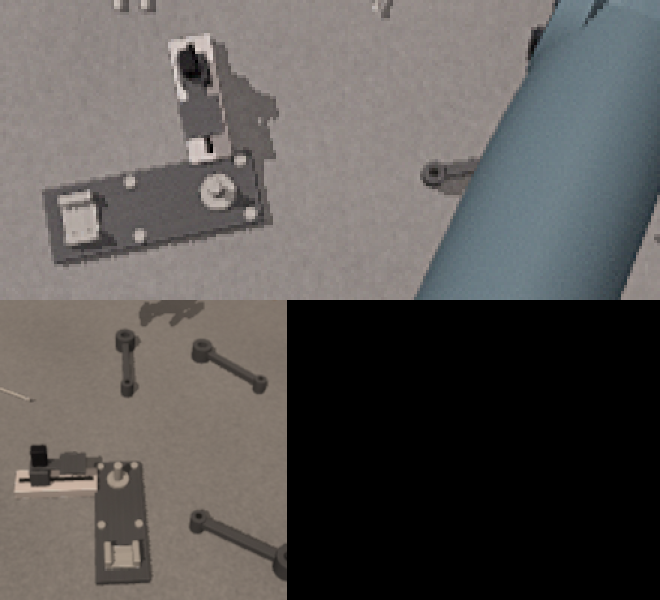

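The view shows the guard fully retracted: grip at crop (193,65), with the pin and seat clear at crop (218,190). The lever is undisturbed. I shift 3.5 mm in -x and descend onto the bar.

```bash
python3 -m creep '[{"offset":[-0.35,-0.05,-4.1],"rot":[0,0,0],"claw":5.5},{"offset":[0,0,-4.1],"rot":[0,0,0],"claw":5.5},{"offset":[0,0,-4.1],"rot":[0,0,0],"claw":5.5},{"offset":[0,0,-2.5],"rot":[0,0,0],"claw":5.5},{"offset":[0,0,-1.3],"rot":[0,0,0],"claw":5.5},{"offset":[0,0,0],"rot":[0,0,0],"claw":5.5}]' && python3 -m creep '[{"offset":[0,0,0],"rot":[0,0,0],"claw":3},{"offset":[0,0,0],"rot":[0,0,0],"claw":2},{"offset":[0,0,0],"rot":[0,0,0],"claw":1},{"offset":[0,0,0],"rot":[0,0,0],"claw":1},{"offset":[0,0,0],"rot":[0,0,0],"claw":1}]' 25
```

```text
clock: 10.2
ee_pos: [519.3, -191.2, 76.5]
eef_rot: [[-0.176, 0.984, -0.001], [0.984, 0.176, 0.001], [0.001, -0.001, -1.0]]
ft_force: [-0.6, -1.3, 0.4]
gripper_width: 55.0
finger_force: 0.0
clock: 10.82
ee_pos: [520.4, -192.3, 78.2]
eef_rot: [[-0.175, 0.985, 0.003], [0.985, 0.175, -0.001], [-0.001, 0.002, -1.0]]
ft_force: [-0.8, 0.9, 5.8]
gripper_width: 13.4
finger_force: 27.3
```

```bash
python3 -m creep '[{"offset":[0,0,0],"rot":[0,0,0],"claw":1},{"offset":[0,0,0],"rot":[0,0,0],"claw":1},{"offset":[0,0,0.4],"rot":[0,0,0],"claw":1},{"offset":[0,0,0.8],"rot":[0,0,0],"claw":1},{"offset":[0,0,1.5],"rot":[0,0,0],"claw":1},{"offset":[0,0,2],"rot":[0,0,0],"claw":1},{"offset":[0,0,2.5],"rot":[0,0,0],"claw":1},{"offset":[0,0,2],"rot":[0,0,0],"claw":1},{"offset":[0,0,1],"rot":[0,0,0],"claw":1},{"offset":[0,0,0.8],"rot":[0,0,0],"claw":1},{"offset":[0,0,0],"rot":[0,0,0],"claw":1},{"offset":[0,0,0],"rot":[0,0,0],"claw":1}]' 70; python3 - <<'E'
from h import *
s=sense();print(s["torque"],s["ft_force"])
E
python3 look.py 2
```

```text
clock: 12.32
ee_pos: [519.0, -191.7, 186.2]
eef_rot: [[-0.175, 0.985, -0.001], [0.985, 0.175, 0.001], [0.001, -0.001, -1.0]]
ft_force: [0.0, 0.9, -4.8]
gripper_width: 12.9
finger_force: 68.4
[-0.00252086  0.00951984  0.00165016] [ 0.00691879  0.90193202 -4.80486611]
12.425 [ 518.99283385 -191.7148956   186.12596106] [ 0.98455226  0.1750869  -0.00119483]
```

View pics/look2.png

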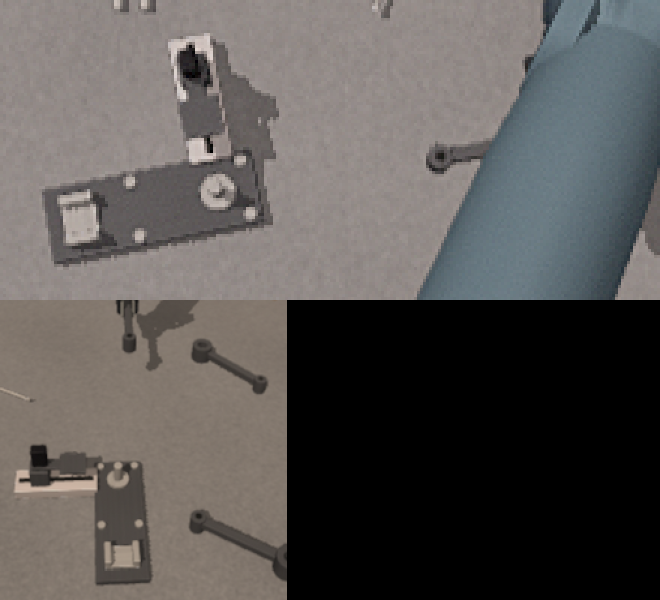

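The lever is lifted and level: tail at crop (439,156), with near-zero moment at the wrist. Its weight reads about 4.9 N. I carry it over the fixture at height.

```bash
python3 -m creep '[{"offset":[-0.12,1.2,0],"rot":[0,0,0.001],"claw":1},{"offset":[-0.25,2.4,0],"rot":[0,0,0.001],"claw":1},{"offset":[-0.37,3.5,0],"rot":[0,0,0.001],"claw":1},{"offset":[-0.37,3.5,0],"rot":[0,0,0.001],"claw":1},{"offset":[-0.37,3.5,0],"rot":[0,0,0.001],"claw":1},{"offset":[-0.37,3.5,0],"rot":[0,0,0.001],"claw":1},{"offset":[-0.37,3.5,0],"rot":[0,0,0.001],"claw":1},{"offset":[-0.37,3.5,0],"rot":[0,0,0.001],"claw":1},{"offset":[-0.37,3.5,0],"rot":[0,0,0.001],"claw":1},{"offset":[-0.37,3.5,0],"rot":[0,0,0.001],"claw":1},{"offset":[-0.25,2.4,0],"rot":[0,0,0],"claw":1},{"offset":[-0.12,1.5,0],"rot":[0,0,0],"claw":1},{"offset":[0,0,0],"rot":[0,0,0],"claw":1},{"offset":[0,0,0],"rot":[0,0,0],"claw":1},{"offset":[0,0,-1.4],"rot":[0,0,0],"claw":1},{"offset":[0,0,-1.4],"rot":[0,0,0],"claw":1},{"offset":[0,0,0],"rot":[0,0,0],"claw":1},{"offset":[0,0,0],"rot":[0,0,0],"claw":1}]'; python3 look.py 3; python3 - <<'E'
import cv2,numpy as np
a=cv2.imread("pics/top3.png")[195:285,195:315];b=cv2.imread("pics/side3.png")[245:395,215:345]
cv2.imwrite("pics/z3.png",np.hstack([cv2.resize(a,(440,330),interpolation=3),cv2.resize(b,(346,400),interpolation=3)[:330]])) if 0 else cv2.imwrite("pics/z3.png",np.hstack([cv2.resize(a,(450,400),interpolation=3),cv2.resize(b,(346,400),interpolation=3)]))
E
```

```text
clock: 14.68
ee_pos: [482.3, 162.9, 158.7]
eef_rot: [[-0.185, 0.983, -0.001], [0.983, 0.185, -0.0], [-0.0, -0.001, -1.0]]
ft_force: [0.0, -0.6, -4.8]
gripper_width: 12.3
finger_force: 68.4
14.775 [482.81312182 163.07534505 159.23761071] [9.82767906e-01 1.84842126e-01 7.94645505e-04]
```

View pics/z3.png

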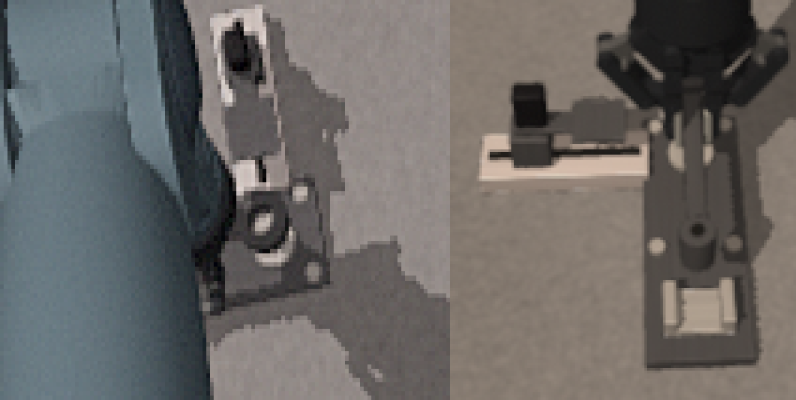

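The picture shows the top of the hub above the pin in the top camera, about (265,245), and the tail in line with the rest block in the side camera. I measure both against the seat and rest.

```bash
cat > m4.py <<'E'
from h import *
import sys
t=sys.argv[1]
ex=np.array([.9828,.1848]);ey=np.array([-.1848,.9828])
def ray(n,uv,z):
    i=camera_info(n);K=i["camera_matrix"];uv=np.atleast_2d(uv);r=np.c_[(uv-K[[0,1],2])/K[0,0],np.ones(len(uv))]@i["rotation"].T
    return (i["eye"]+r*((z-i["eye"][2])/r[:,2:]))[:,:2]
def circ(n,tag,mask,z):
    v,u=np.nonzero(mask);Q=ray(n,np.c_[u,v].astype(float),z);h=cv2.convexHull(Q.astype(np.float32))[:,0]
    A=np.c_[2*h,np.ones(len(h))];s=np.linalg.lstsq(A,(h**2).sum(1),rcond=None)[0]
    return s[:2],np.sqrt(s[2]+s[:2]@s[:2]),Q.mean(0),len(Q)
def load(n,t): d=np.load(n+t+".npy");return cv2.imread(f"pics/{n}{t}.png"),world(n,d)
for n in("top","side"):
    im,W=load(n,"1");g=cv2.cvtColor(im,cv2.COLOR_BGR2GRAY);r=np.hypot(W[...,0]-490,W[...,1]-121)
    print(n,"seat",*circ(n,"1",(r<21)&(g>105)&(W[...,2]<26)&(W[...,2]>13),18))
    m=(r<16)&(W[...,2]>42)&(W[...,2]<58);print(n,"pin pts",W[m].mean(0),m.sum())
    im,W=load(n,t)
    for nm,c,rr,z0 in(("hub",(490,121),30,np.array([106,121])),("tail",(464,258.6),22,np.array([103,118]))):
        r=np.hypot(W[...,0]-c[0],W[...,1]-c[1]);m=(r<rr)&(W[...,2]>z0[0])&(W[...,2]<z0[1])
        if nm=="tail": m&=((W[...,:2]-np.array(c))@ey>-14)
        if m.sum()>8: print(n,nm,*circ(n,t,m,np.median(W[m][:,2])),"z",np.percentile(W[m][:,2],[20,50,80]).round(1),"cloud",W[m].mean(0).round(1))
    G=(W[...,0]>560)&(W[...,0]<650)&(W[...,1]>100)&(W[...,1]<190)&(W[...,2]>88)&(W[...,2]<102);print(n,"grip",W[G].mean(0).round(1),G.sum())
E
python3 m4.py 3
```

```text
top seat [490.2427929  121.67171211] 17.655131593105665 [489.31019151 121.13254822] 83
top pin pts [489.91743636 121.29466919  48.7556345 ] 19
top hub [489.49560023 121.90582109] 20.289776848899095 [489.59329033 120.9326159 ] 138 z [111.7 114.  116.3] cloud [489.6 121.  113.8]
top grip [607.6 143.6  94.7] 47
side seat [488.70340484 121.00556693] 17.45071952812819 [489.09013003 124.06653453] 143
side pin pts [487.31178637 122.56118783  49.93922758] 43
side hub [484.49966287 138.60876087] 11.799659697400674 [484.10315411 138.16913422] 75 z [108.4 111.  115.9] cloud [484.  139.2 112. ]
side tail [462.66230343 260.24864943] 12.96440456952709 [462.74617615 260.39591016] 159 z [110.  112.1 113.5] cloud [462.8 260.  111.5]
side grip [604.8 145.2  94.9] 95
```

Hub and pin agree within 1 mm, the tail is on the rest line, the underside is at about 80 mm (30 mm above the tip), and the guard is at its stop (about 69.7 mm). I hold briefly, check, and hand in.

```bash
python3 -m creep '[{"offset":[0,0,0],"rot":[0,0,0],"claw":1},{"offset":[0,0,0],"rot":[0,0,0],"claw":1},{"offset":[0,0,0],"rot":[0,0,0],"claw":1},{"offset":[0,0,0],"rot":[0,0,0],"claw":1}]'; python3 -c "
from bench import *
print(abs(sense()['joint_velocities']).max()); print(sign_off())"
```

```text
clock: 15.28
ee_pos: [482.5, 163.1, 159.0]
eef_rot: [[-0.185, 0.983, 0.0], [0.983, 0.185, 0.0], [-0.0, 0.0, -1.0]]
ft_force: [0.3, -1.1, -4.6]
gripper_width: 12.5
finger_force: 68.4
0.002386025201747196
the job is handed in; nothing more can be done
None
```

The job is handed in: the guard is at its end stop, and the lever is held level and steady with its hub within about 1 mm of the pin's axis, its small end over the rest block and its underside about 30 mm above the pin's tip.

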